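Draw a parallel bar out of its holder

ROBOT

A 7-joint arm with a two-finger parallel gripper is mounted at the origin on a cart in front of the work surface, level with it; the furniture and walls round the work are solid. World frame = base frame: x ahead of the robot, y to its left, z up, the work surface at z = 0. Lengths are in mm, angles in rad, forces in N, time in s.
With the tool pointing down it reaches from about 400 to 900 mm from the base axis. Payload 5.5 kg.
Tool frame: the origin (TCP) lies at the very end of the fingers, on their centre line; the grasp point (between the pads) lies 19 mm behind it (manip.pinch_z is the distance from the TCP to the grasp point, in mm); z points along the fingers, y is the direction in which the jaws open and shut (so a half turn about z gives the same grasp; the last joint's range is limited). The gripper opens to 92 mm and grips with 3 to 60 N. Pads are 19 mm wide; open, the fingers measure 130 mm over their backs; the gripper's body (75 mm by 190 mm) begins 47 mm behind the grasp point.
Start: joints at [-1.054, 0.501, -0.427, 1.55, 0.221, 1.138, -0.21], TCP at [163.166, 629.187, 226.729] pointing down, gripper open.
Joint ranges: [-2.88, 2.88], [-0.31, 2.03], [-1.54, 1.56], [0.2, 2.42], [-1.41, 4.55], [0.19, 2.02], [-2.57, 2.57]. Speed limits (rad/s): [2.57, 2.57, 3.14, 3.14, 3.14, 3.14, 3.14].

INTERFACE

Orientations are given as a unit quaternion [x, y, z, w].
In Python, from rig import monitor, camera, calibration, manip gives the robot as it stands.
- The arm moves only by the shell command python3 -m handwheel 'ROWS' [FORCE]. ROWS is JSON, a list of rows, each a list of 3 entries, a list of its own where there are three numbers: the gripper's target within -1 to 1 (fully open at 1, half-way at 0, shut at -1), then the shift along the tool's x, y, z in m, then the turn, a rotation vector about the tool's x, y, z in rad. In form: [[fingers, [dx, dy, dz], [ax, ay, az]], ...]. A call has exactly 10 rows; each row shifts and turns the commanded pose from where the row before left it, along the tool's axes as they then stand; what a row does not reach is not made up. A row lasts 1/12 s, in which the tool goes at most 41.7 mm and 7.16 degrees, less where a joint would pass 70% of its speed; a pose out of reach is approached as far as the arm can. A call with a gripper value outside its range is refused whole. The fingers move at their own pace and stop on an object; FORCE is the grip in N (left out, the last holds). Time passes only in rows, so rows that do not move let the fingers close, or fill a call up. It gives the time, the measured TCP pose, the force and the opening at its end, in the units of the state.
- monitor.sense(): the state, without advancing time (a new reading comes with each control period).
- camera(name): name is "side" or "top"; returns the picture (384x512x3 uint8, red, green, blue); there is no depth.
- calibration(name): a dict with "K" (3x3 intrinsics, pixels), "distortion" ([k1, k2, p1, p2, k3] as OpenCV has them; the pictures are not rectified), "R" (3x3) and "t" (3): a world point X has camera coordinates R X + t. Camera axes: x right, y down, z forward; pixel columns grow to the right and rows downward; lengths in mm; the calibration is good to about 2 mm. A picture is of the moment at which its call begins. calibration takes no time and is no camera call.
- manip.hand_in(): hands the job in, once; it reports no verdict.
The state is a dict: "clock": time; "joint_positions": joint angles; "qvel": joint speeds; "tau": joint torques, N m; "tcp_pos": TCP position; "tool_rot": TCP orientation; "ft_force": force on the tool from outside, world axes, zero at the start; "wrist_torque": the same for the moment, N m; "grip_width": finger opening in mm.
Only numpy, scipy, OpenCV 4.12 (cv2) and the standard library are available. Lean on these libraries where they do the work, as an engineer would, in place of code of your own. Each camera call takes 0.05 s, during which the arm holds its last target.

TASK

Take the steel bar out of its holder: raise its free end until it just clears the lip, draw it out lengthwise from under the blue roof without forcing it against lip or roof, and lay it flat on both rests of the grey measuring stand, between the lugs and centred so that both ends overhang about equally. Let go of it there and leave the tape roll, steel ring, marker and mug where they are.

Things in the scene. Friction and masses are not known exactly. Their poses are not given: they have to be found in the camera images.
- holder: Bar holder fixed to the desk: dark foot plate 270x64x6 mm, black rail 14 mm wide, top 44 mm above the desk, the bar lying on it, and a blue frame with lip, roof and end wall, set to an unmeasured height. Beside the rail lie two flat blue strips, top 12 to 24 mm above the desk. Origin: on the desk under the rail's middle; x along the bar from lip to roof, z up.
- holder_lip (a point): Point level with the rail's top in the lip's inner face, 2 mm beyond the bar's free end (holder x = -112 mm). The lip is a blue post 12 mm wide, 6 mm thick, with a round steel crest 7.5 to 19.5 mm above this point (not measured). Raising the bar level never clears it; tilting the bar about its kept end always does.
- holder_roof (a point): Point level with the resting bar's top, 54 mm above the desk, at the roof's edge (holder x = -10 mm). Roof underside 5.5 to 17.5 mm above it, always 2 mm less than the lip stands over the rail: set low, the roof stops the bar's free end some 2.5 mm after it clears the lip. Roof 120 mm long, 37 wide, 6 thick; cheeks 25 mm apart inside; end wall at x = +112 mm.
- bar: Flat steel parallel bar 220x20x10 mm (length, width, thickness), 0.15 to 0.29 kg, with five dark dots on top. Origin: centre of its underside; x along its length towards the kept end (under the roof), z up.
- bar_free_end (a point): Centre of the bar's end face next to the lip (bar x = -110 mm, mid thickness).
- bar_kept_end (a point): Centre of the bar's end face under the roof (bar x = +110 mm, mid thickness).
- bar_middle (a point): Centre of the bar's volume.
- stand: Measuring stand fixed to the desk: dark plate 124x60x6 mm, two grey rests 20 mm long at x = -45 and +45 mm, each with a black rubber pad, top 30 mm above the desk, between two lugs 36 mm apart and 6 mm higher than the pad. Origin: on the desk under its middle; x runs through both rests, along which the bar is to lie (either way round), z up.
- tape_roll: Roll of masking tape lying flat, 104 mm across, 24 mm high; origin centre of underside. Bystander.
- ring_gauge: Knurled grey steel ring, 54 mm across, 18 mm high; origin centre of underside. Bystander.
- marker: Red and white marker pen lying flat, 112 mm long, 16 mm thick; origin under its middle. Bystander.
- mug: Dark mug, 82 mm across, 107 mm high, with a handle; origin centre of underside. Bystander.
Things that resemble listed ones, but are neither listed nor needed, are in the scene too. Leave any green look-alike of the stand alone.

How it is judged (in metres and radians):
On the way, in this order (a step that is already met when the one before it is completed fails the run):
1. the bar's free end is 35 mm or more beyond the lip and raised, while its kept end is still under the roof, the bar still pointing along the holder (x of bar_free_end in the frame of holder below -0.147 m and z of bar_free_end in the frame of holder above 0.051 m and x of bar_kept_end in the frame of holder above 0 m and z of bar_kept_end in the frame of holder below 0.075 m and angle between the x axis of bar and the x axis of holder, either way round below 0.3 rad), for 0.1 s.
2. the bar is right out of the holder, 0.13 m or more from its place (distance of each of bar_kept_end, bar_middle from where it was at the start of the episode above 0.13 m and contact force between bar and holder below 0.1 N), for 0.1 s.
At the end, for the whole second after the job is handed in: The bar lies flat (within 0.04 rad) and still on the pads of both rests, between the lugs, its middle within 20 mm of the stand's middle lengthwise and 12 mm sideways and its length within 0.15 rad of the line through the rests, and the gripper has let go of it (x of bar_middle in the frame of stand between -0.02 and 0.02 m and y of bar_middle in the frame of stand between -0.012 and 0.012 m and z of bar_middle in the frame of stand between 0.031 and 0.0385 m and angle between the x axis of bar and the x axis of stand, either way round below 0.15 rad and angle between the z axis of bar and the z axis of stand, either way round below 0.04 rad and contact force between bar and stand above 0.5 N and contact force between bar and the fingers below 0.05 N and linear speed of bar below 0.01 m/s); the robot touches nothing.
It fails at once if the bar is forced against the holder (lip, roof, cheeks or rail) with more than 40 N (contact force between bar and holder above 40 N).
It fails at once if the tape roll is moved by more than 15 mm (distance of tape_roll from where it was at the start of the episode above 0.015 m).
It fails at once if the ring gauge is moved by more than 15 mm (distance of ring_gauge from where it was at the start of the episode above 0.015 m).
It fails at once if the marker is moved by more than 15 mm (distance of marker from where it was at the start of the episode above 0.015 m).
It fails at once if the mug is moved by more than 15 mm (distance of mug from where it was at the start of the episode above 0.015 m).
It also fails if it takes over 61 s, if anything falls off the work surface, if the arm or the gripper's body presses on something with over 40 N, if the wrist force passes 120 N, or if a joint passes its speed limit or range.

## Working session

There is one attempt and no reset: what is moved stays moved. The work goes in short steps, Python scripts to look and compute and a shell command to move; the robot and the scene stay as the last step left them, time stands still between calls to the robot, and variables do not carry over. Pictures are saved under pics/ and viewed, and the job is handed in when it is done.

```bash
ls; mkdir -p pics
python3 - <<'E'
from rig import monitor,camera,calibration,manip
import cv2,numpy as np
for n in("side","top"):
    im=camera(n); cv2.imwrite(f"pics/{n}0.png",cv2.cvtColor(im,cv2.COLOR_RGB2BGR)); c=calibration(n); print(n,c)
print(monitor.sense())
E
```

```text
pics
side {'K': array([[346.41212206,   0.        , 251.99462376],
       [  0.        , 346.41212206, 189.29183209],
       [  0.        ,   0.        ,   1.        ]]), 'distortion': array([-0.0487846,  0.       ,  0.       ,  0.       ,  0.       ]), 'R': array([[ 0.83441581, -0.55104892,  0.00976409],
       [-0.28290638, -0.44345553, -0.85047702],
       [ 0.47298439,  0.70688915, -0.52592157]]), 't': array([-361.66771627,  322.18735983,  706.40359007])}
top {'K': array([[416.28153727,   0.        , 248.86446962],
       [  0.        , 416.28153727, 189.24438397],
       [  0.        ,   0.        ,   1.        ]]), 'distortion': array([0.03841346, 0.        , 0.        , 0.        , 0.        ]), 'R': array([[-0.02111351, -0.99976892,  0.00404059],
       [-0.99568679,  0.02066176, -0.09044832],
       [ 0.09034393, -0.00593284, -0.99589295]]), 't': array([ 220.73548699,  573.62419038, 1067.02951426])}
{'clock': 0.1, 'joint_positions': array([-1.05379946,  0.5017606 , -0.42683776,  1.55129946,  0.22078831,
        1.13833922, -0.21032697]), 'qvel': array([ 0.00146684, -0.00181592, -0.00089103, -0.0002725 , -0.00123747,
       -0.00101179,  0.00148565]), 'tau': array([-1.10956281e-02, -5.67876828e+01, -5.83815023e+00, -2.79912776e+01,
       -6.88848272e-02,  2.40612484e-02,  2.83545432e-05]), 'tcp_pos': array([163.06530223, 628.57050727, 225.79982062]), 'tool_rot': array([ 1.26541288e-01,  9.91960954e-01, -8.63191739e-04, -1.52590552e-04]), 'ft_force': array([-0.25200641, -0.07240406, -0.23788513]), 'wrist_torque': array([-0.00737801,  0.06156943, -0.01133865]), 'grip_width': 91.92076421187728}
```

View pics/side0.png

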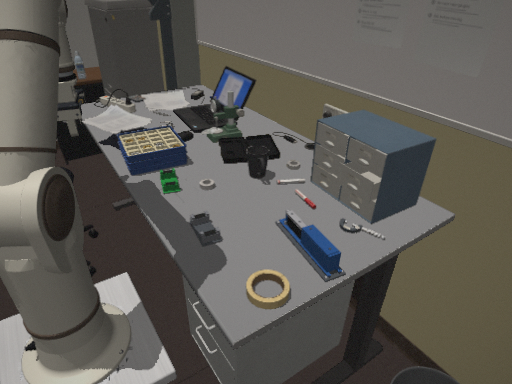

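View pics/top0.png

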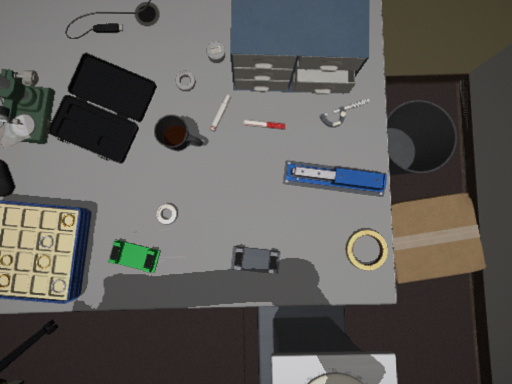

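The top view shows the holder with the bar at about (335,178), with the roof to the right. The grey stand is at (257,259), and its green look-alike is at (134,256). The tape is at (367,250), the red/white marker at (265,125) with a plain white pen at (220,112). The ring is at (167,214) with a look-alike at (185,80), and the mug is at (173,132). I'll make close crops next.

```bash
cat > h.py <<'E'
from rig import monitor,camera,calibration,manip
import cv2,numpy as np
C={n:calibration(n) for n in("side","top")}
def ray(n,uv):
    c=C[n]; p=cv2.undistortPoints(np.array([[uv]],float),c["K"],c["distortion"])[0,0]
    R=c["R"];t=c["t"]; return -R.T@t, R.T@np.array([p[0],p[1],1.])
def onz(n,uv,z):
    o,d=ray(n,uv); return o+d*(z-o[2])/d[2]
def two(a,b):
    o1,d1=ray("top",a);o2,d2=ray("side",b)
    s=np.linalg.lstsq(np.c_[d1,-d2],o2-o1,rcond=None)[0]
    p=o1+s[0]*d1;q=o2+s[1]*d2; return (p+q)/2,np.linalg.norm(p-q)
def pix(n,X):
    c=C[n]; return cv2.projectPoints(np.array([X],float),cv2.Rodrigues(c["R"])[0],c["t"],c["K"],c["distortion"])[0][0,0]
def crop(im,box,k,fn):
    u0,v0,u1,v1=box
    cv2.imwrite(fn,cv2.cvtColor(cv2.resize(im[v0:v1,u0:u1],None,fx=k,fy=k,interpolation=cv2.INTER_CUBIC),cv2.COLOR_RGB2BGR))
E
python3 - <<'E'
from h import *
t=camera("top"); s=camera("side"); np.savez("i0.npz",t=t,s=s)
crop(t,(275,150,395,205),6,"pics/th.png")
crop(s,(270,205,350,275),8,"pics/sh.png")
crop(t,(225,235,290,280),8,"pics/tst.png")
E
```

```text
(no output)
```

View pics/th.png

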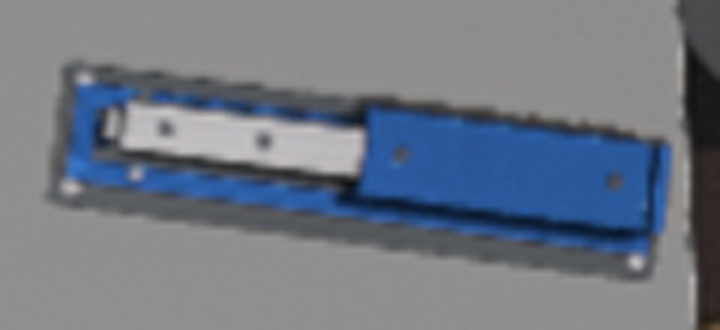

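View pics/sh.png

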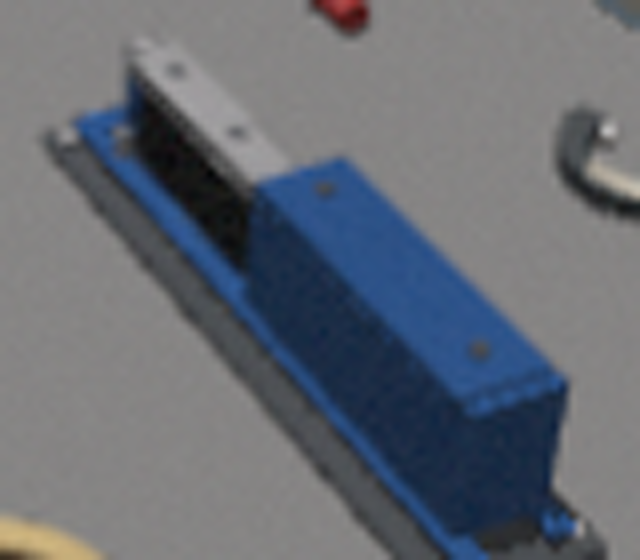

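View pics/tst.png

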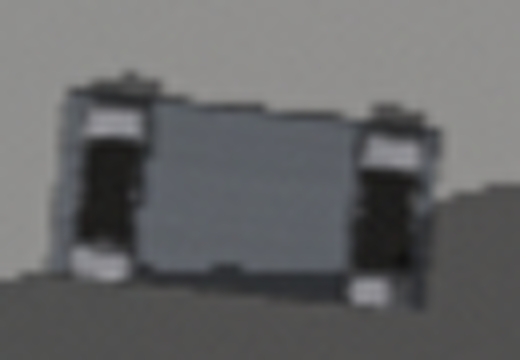

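Run:
```python
from h import *
np.set_printoptions(precision=1,suppress=True)
T=lambda u,v:(275+(u+.5)/6-.5,150+(v+.5)/6-.5)
S=lambda u,v:(270+(u+.5)/8-.5,205+(v+.5)/8-.5)
U=lambda u,v:(225+(u+.5)/8-.5,235+(v+.5)/8-.5)
for k,a,b in(("roofdot1",T(401,154),S(325,188)),("roofdot2",T(615,181),S(480,348)),("bardot1",T(166,129),S(177,69)),("bardot2",T(264,142),S(238,132)),("lipL",T(108,122),S(140,48))):
    print(k,*two(a,b))
print("dots z54",onz("top",T(166,129),54),onz("top",T(264,142),54),"side",onz("side",S(177,69),54),onz("side",S(238,132),54))
print("free end edge",onz("top",T(126,104),54),onz("top",T(120,150),54))
print("roof edge bar",onz("top",T(366,152),54))
pl=[onz("top",T(*p),6) for p in((68,62),(50,200),(655,278))];print("plate",*pl,np.linalg.norm(pl[0]-pl[1]),np.linalg.norm(pl[2]-pl[1]))
print("plate screws",onz("top",T(85,78),6),onz("top",T(70,187),6),onz("top",T(636,262),6))
# stand pads/lugs
L=[onz("top",U(*p),36) for p in((115,122),(392,152),(370,291),(100,262))];print("lugs",*L); c=sum(L)/4;print(c)
P=[onz("top",U(*p),30) for p in((110,192),(387,219))];print("pads",*P,sum(P)/2,np.linalg.norm(P[0]-P[1]))
d=P[0]-P[1];print("stand ang",np.degrees(np.arctan2(d[1],d[0])))
d=L[0]+L[3]-L[1]-L[2];print("lug ang",np.degrees(np.arctan2(d[1],d[0])))
```

```text
roofdot1 [605.  -25.8  67.3] 0.020532783741106987
roofdot2 [ 591.4 -114.7   67.8] 0.4925153465539838
bardot1 [619.7  70.7  52.9] 0.29261108805281466
bardot2 [613.5  28.8  52.9] 0.8433125667367779
lipL [623.4  95.2  46.5] 1.485051483567309
dots z54 [619.5  70.9  54. ] [613.   29.3  54. ] side [618.8  69.4  54. ] [612.8  27.5  54. ]
free end edge [630.6  87.7  54. ] [610.8  90.9  54. ]
roof edge bar [607.8 -14.   54. ]
plate [657.  107.3   6. ] [595.  117.1   6. ] [ 554.6 -149.9    6. ] 62.757433238437464 270.0258369300148
plate screws [649.6  99.9   6. ] [600.6 108.    6. ] [ 561.9 -141.9    6. ]
lugs [421.8 237.5  36. ] [410.5 149.   36. ] [366.8 157.2  36. ] [377.8 243.1  36. ]
[394.2 196.7  36. ]
pads [399.3 239.6  30. ] [388.9 150.8  30. ] [394.1 195.2  30. ] 89.42802200549092
stand ang 83.29033799085454
lug ang 82.7079366305962
```

Run:
```python
from h import *
d=np.load("i0.npz")
crop(d["s"],(180,205,230,250),12,"pics/sst.png")
crop(d["s"],(280,205,315,240),16,"pics/slip.png")
```

```text
(no output)
```

View pics/sst.png

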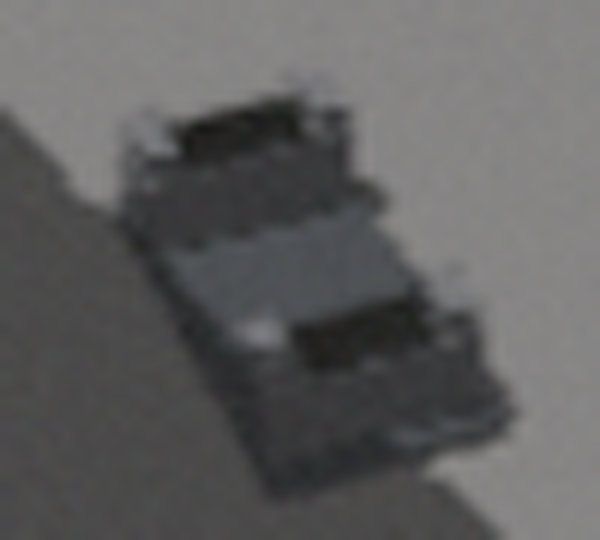

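View pics/slip.png

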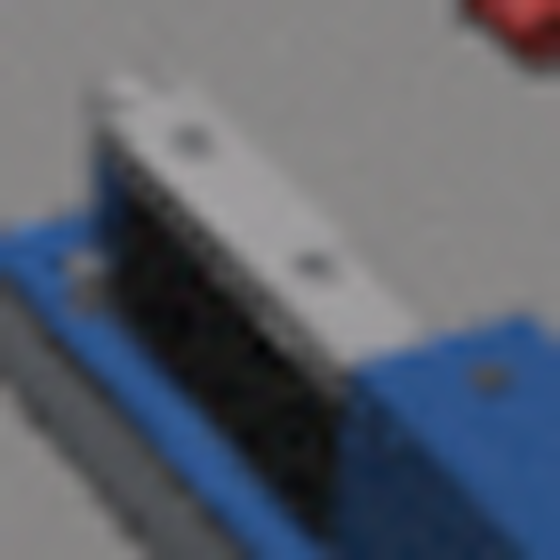

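The holder fits come out well. The centre is at about (605.5,-21), from the plate corners and from the roof screws at x≈5/95. The bar points from roof to lip along (0.15,0.989), with a lateral fit within 0.3 mm. Roof top is about 67.5–68.5, so there's about 8 mm of clearance over the bar. The grey stand is at about (394,196), 83°, with pad spacing 89.4 against 90 expected. Next I'll work out the transfer to a hover.

```bash
cat >> h.py <<'E'
from scipy.spatial.transform import Rotation as Ro
from scipy.linalg import logm
np.set_printoptions(precision=4,suppress=True)
HC=np.array([605.5,-21.,0]); HU=np.array([.1505,.9886,0]); HU/=np.linalg.norm(HU)  # toward free end
def rot(u,tilt=0):  # tool x along u (raised by tilt), z down
    x=np.array(u)/np.linalg.norm(u); z=np.array([0,0,-1.]); y=np.cross(z,x)
    R=np.c_[x,y,z]; return Ro.from_matrix(R)*Ro.from_rotvec([0,tilt,0])
def delta(grasp,R,N,tcp=False,cur=None):
    s=monitor.sense(); p0=s["tcp_pos"]; r0=Ro.from_quat(s["tool_rot"])
    p1=np.array(grasp,float) if tcp else np.array(grasp)+R.apply([0,0,19.])
    A=np.eye(4);A[:3,:3]=r0.as_matrix();A[:3,3]=p0/1000
    B=np.eye(4);B[:3,:3]=R.as_matrix();B[:3,3]=p1/1000
    D=np.linalg.inv(A)@B; L=np.real(logm(D))
    print("straight tool shift m",D[:3,3],"rotvec",Ro.from_matrix(D[:3,:3]).as_rotvec())
    print("per row x",N,":",L[:3,3]/N,[*(np.array([L[2,1],L[0,2],L[1,0]])/N)])
def st():
    s=monitor.sense(); r=Ro.from_quat(s["tool_rot"]); print(s["clock"],"tcp",s["tcp_pos"],"pinch",s["tcp_pos"]-r.apply([0,0,19.]),"x",r.as_matrix()[:,0],"z",r.as_matrix()[:,2],"F",s["ft_force"],"w",s["grip_width"])
E
python3 - <<'E'
from h import *
delta(HC+HU*48+[0,0,170],rot(HU),25)
E
```

```text
straight tool shift m [-0.5864 -0.4701  0.0756] rotvec [-0.001   0.0008  1.4681]
per row x 25 : [-0.0329  0.0019  0.003 ] [np.float64(-4.003379453080538e-05), np.float64(3.172172452036151e-05), np.float64(0.05872342416036165)]
```

```bash
python3 -m handwheel '[[1,[-0.033,0.002,0],[0,0,0.0587]],[1,[-0.033,0.002,0],[0,0,0.0587]],[1,[-0.033,0.002,0],[0,0,0.0587]],[1,[-0.033,0.002,0],[0,0,0.0587]],[1,[-0.033,0.002,0],[0,0,0.0587]],[1,[-0.033,0.002,0],[0,0,0.0587]],[1,[-0.033,0.002,0],[0,0,0.0587]],[1,[-0.033,0.002,0],[0,0,0.0587]],[1,[-0.033,0.002,0],[0,0,0.0587]],[1,[-0.033,0.002,0],[0,0,0.0587]]]' 10
python3 -c "
from h import *
st();delta(HC+HU*48+[0,0,170],rot(HU),15)"
```

```text
clock: 1.03
tcp_pos: [456.8, 484.2, 226.4]
tool_rot: [0.409, 0.912, -0.0, -0.0]
ft_force: [0.5, -0.5, 0.9]
grip_width: 91.9
1.0333 tcp [456.8209 484.2068 226.3786] pinch [456.8265 484.2088 245.3786] x [-0.6647  0.7471  0.0001] z [-0.0003 -0.0001 -1.    ] F [ 0.509  -0.47    0.8876] w 91.94763664618361
straight tool shift m [-0.4456 -0.1878  0.0754] rotvec [-0.0003  0.      0.8782]
per row x 15 : [-0.0333  0.0013  0.005 ] [np.float64(-2.1334026147015738e-05), np.float64(1.043826095994272e-06), np.float64(0.05854623113333094)]
```

```bash
python3 -m handwheel '[[1,[-0.033,0.001,0],[0,0,0.0587]],[1,[-0.033,0.001,0],[0,0,0.0587]],[1,[-0.033,0.001,0],[0,0,0.0587]],[1,[-0.033,0.001,0],[0,0,0.0587]],[1,[-0.033,0.001,0],[0,0,0.0587]],[1,[-0.033,0.001,0],[0,0,0.0587]],[1,[-0.033,0.001,0],[0,0,0.0587]],[1,[-0.033,0.001,0],[0,0,0.0587]],[1,[-0.033,0.001,0],[0,0,0.0587]],[1,[-0.033,0.001,0],[0,0,0.0587]]]'
python3 -c "
from h import *
st();delta(HC+HU*48+[0,0,170],rot(HU),5)"
```

```text
clock: 1.87
tcp_pos: [611.0, 197.5, 226.4]
tool_rot: [0.656, 0.755, -0.0, -0.0]
ft_force: [0.2, 0.4, 0.2]
grip_width: 91.6
1.8667 tcp [610.9732 197.4514 226.4396] pinch [610.9761 197.4515 245.4396] x [-0.1396  0.9902  0.    ] z [-0.0002 -0.     -1.    ] F [0.2204 0.4077 0.1783] w 91.56009029951187
straight tool shift m [-0.1696 -0.0221  0.0754] rotvec [-0.0002  0.      0.2912]
per row x 5 : [-0.0343  0.0005  0.0151] [np.float64(-3.149018123877615e-05), np.float64(1.249689800240781e-06), np.float64(0.0582352956107816)]
```

```bash
python3 -m handwheel '[[1,[-0.034,0.001,0.015],[0,0,0.058]],[1,[-0.034,0.001,0.015],[0,0,0.058]],[1,[-0.034,0.001,0.015],[0,0,0.058]],[1,[-0.034,0.001,0.015],[0,0,0.058]],[1,[-0.033,0,0.015],[0,0,0.058]],[0,[0,0,0],[0,0,0]],[0,[0,0,0],[0,0,0]],[0,[0,0,0],[0,0,0]],[0,[0,0,0],[0,0,0]],[0,[0,0,0],[0,0,0]]]'
python3 - <<'E'
from h import *
st();delta(HC+HU*48+[0,0,170],rot(HU),1);delta(HC+HU*48+[0,0,51],rot(HU),1)
t=camera("top"); s=camera("side"); np.savez("i1.npz",t=t,s=s)
crop(t,(255,130,395,220),5,"pics/t1.png");crop(s,(220,130,350,260),4,"pics/s1.png")
tc=monitor.sense()["tcp_pos"]; print(pix("top",tc),pix("side",tc))
E
```

```text
clock: 2.7
tcp_pos: [619.7, 33.1, 152.3]
tool_rot: [0.756, 0.654, 0.001, -0.0]
ft_force: [-0.5, 0.9, -0.5]
grip_width: 63.2
2.7 tcp [619.6662  33.1278 152.2802] pinch [619.646   33.1063 171.2802] x [0.1434 0.9897 0.0013] z [ 0.0011  0.0011 -1.    ] F [-0.5057  0.9074 -0.4531] w 63.16780227089811
straight tool shift m [-0.0076 -0.0059  0.0013] rotvec [ 0.0009 -0.0013  0.0072]
per row x 1 : [-0.0076 -0.0059  0.0013] [np.float64(0.0008837127899894562), np.float64(-0.0012725074852616316), np.float64(0.007187239521458158)]
straight tool shift m [-0.0078 -0.006   0.1203] rotvec [ 0.0009 -0.0013  0.0072]
per row x 1 : [-0.0077 -0.0059  0.1203] [np.float64(0.0008837127899894562), np.float64(-0.0012725074852616316), np.float64(0.007187239521458158)]
[324.2719 165.0509] [302.9723 190.3831]
```

View pics/t1.png

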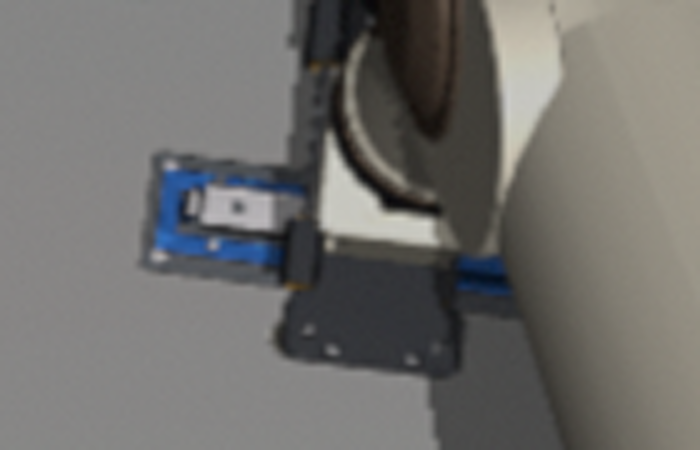

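View pics/s1.png

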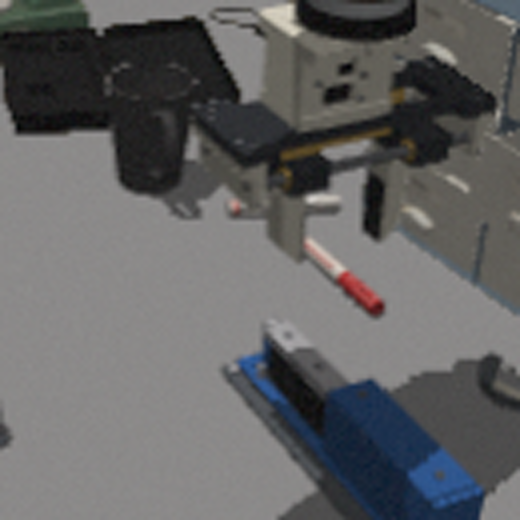

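The top view shows the gripper over the bar with the lip end at (295,172). In the side view the fingertips are at about (293,194) and (314,189), and their midpoint agrees with the projected TCP (303,190). I'll correct the offset and come down closer.

```bash
python3 -m handwheel '[[0,[-0.004,-0.003,0],[0,0,0.004]],[0,[-0.004,-0.003,0],[0,0,0.003]],[0,[0,0,0.02],[0,0,0]],[0,[0,0,0.02],[0,0,0]],[0,[0,0,0.02],[0,0,0]],[0,[0,0,0.015],[0,0,0]],[0,[0,0,0.01],[0,0,0]],[0,[0,0,0],[0,0,0]],[0,[0,0,0],[0,0,0]],[0,[0,0,0],[0,0,0]]]'
python3 - <<'E'
from h import *
st();delta(HC+HU*48+[0,0,51.5],rot(HU),1)
s=camera("side"); np.savez("i2.npz",s=s)
crop(s,(265,165,340,245),8,"pics/s2.png")
tc=monitor.sense()["tcp_pos"]; print(pix("side",tc))
E
```

```text
clock: 3.63
tcp_pos: [612.9, 23.8, 67.7]
tool_rot: [0.759, 0.651, 0.001, 0.0]
ft_force: [0.2, 0.6, 0.0]
grip_width: 45.8
3.6333 tcp [612.8699  23.7841  67.7254] pinch [612.84    23.783   86.7254] x [0.1535 0.9882 0.0003] z [ 0.0016  0.0001 -1.    ] F [0.1999 0.6255 0.0209] w 45.778991438462654
straight tool shift m [ 0.0026 -0.0006  0.0352] rotvec [ 0.0015 -0.0003 -0.003 ]
per row x 1 : [ 0.0026 -0.0006  0.0352] [np.float64(0.0015480019177004714), np.float64(-0.00029428399592435443), np.float64(-0.002992825168430872)]
[300.6494 217.7338]
```

View pics/s2.png

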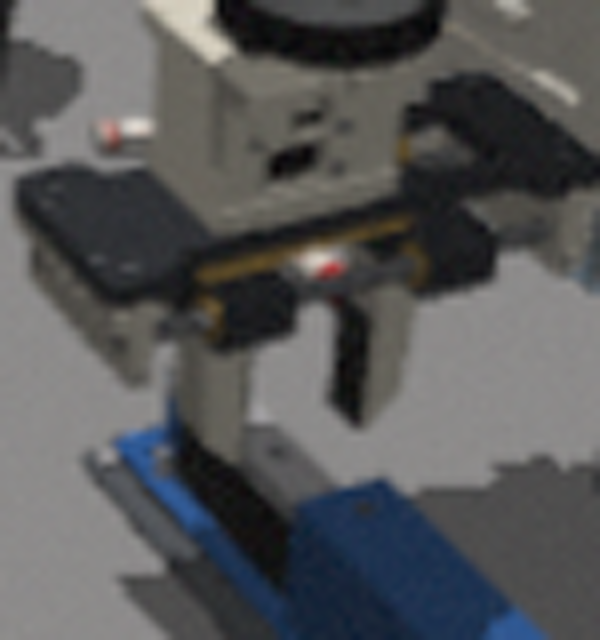

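The fingers straddle the bar and their midpoint matches the projected TCP to within about 1 px. I'll descend to the grasp height, then close gently and check the force.

```bash
python3 -m handwheel '[[0,[0.002,-0.0005,0.008],[0.001,0,-0.003]],[0,[0,0,0.008],[0,0,0]],[0,[0,0,0.008],[0,0,0]],[0,[0,0,0.006],[0,0,0]],[0,[0,0,0.004],[0,0,0]],[0,[0,0,0],[0,0,0]],[0,[0,0,0],[0,0,0]],[0,[0,0,0],[0,0,0]],[0,[0,0,0],[0,0,0]],[0,[0,0,0],[0,0,0]]]' 5
python3 -c "
from h import *
st();delta(HC+HU*48+[0,0,51.5],rot(HU),1)"
```

```text
clock: 4.52
tcp_pos: [612.2, 25.9, 33.1]
tool_rot: [0.758, 0.652, -0.0, -0.0]
ft_force: [-0.0, -0.1, -0.9]
grip_width: 46.1
4.5167 tcp [612.2168  25.924   33.1061] pinch [612.222   25.9197  52.1061] x [0.1504 0.9886 0.0002] z [-0.0003  0.0002 -1.    ] F [-0.0067 -0.1218 -0.9328] w 46.07351063061469
straight tool shift m [0.0006 0.0004 0.0006] rotvec [-0.0003 -0.0002  0.0001]
per row x 1 : [0.0006 0.0004 0.0006] [np.float64(-0.000305207562913368), np.float64(-0.00018060748145291562), np.float64(6.478567351398838e-05)]
```

```bash
python3 -m handwheel '[[-0.3,[0,0,0],[0,0,0]],[-0.3,[0,0,0],[0,0,0]],[-0.4,[0,0,0],[0,0,0]],[-0.5,[0,0,0],[0,0,0]],[-1,[0,0,0],[0,0,0]],[-1,[0,0,0],[0,0,0]],[-1,[0,0,0],[0,0,0]],[-1,[0,0,0],[0,0,0]],[-1,[0,0,0],[0,0,0]],[-1,[0,0,0],[0,0,0]]]' 5
python3 - <<'E'
from h import *
st()
s=camera("side");crop(s,(265,165,340,245),8,"pics/s3.png")
E
```

```text
clock: 5.35
tcp_pos: [612.1, 25.9, 32.8]
tool_rot: [0.758, 0.652, -0.0, -0.0]
ft_force: [1.8, -0.4, 0.1]
grip_width: 20.5
5.35 tcp [612.0652  25.9454  32.7595] pinch [612.0775  25.9421  51.7595] x [0.1503 0.9886 0.0001] z [-0.0006  0.0002 -1.    ] F [ 1.7645 -0.3894  0.116 ] w 20.4646178753344
```

View pics/s3.png

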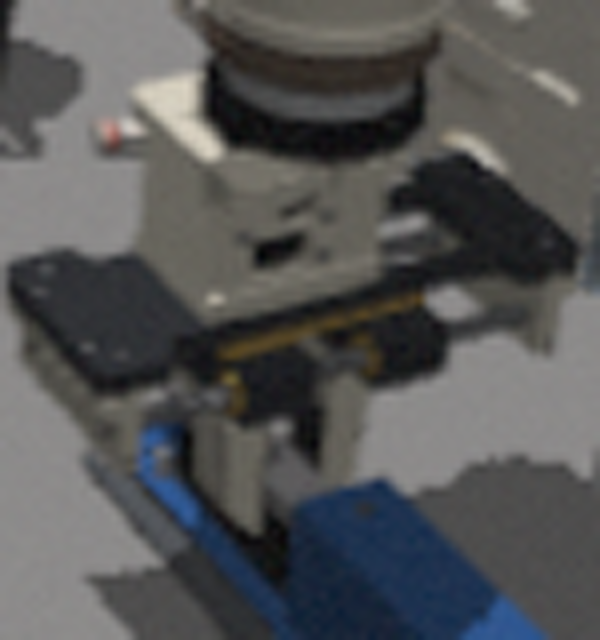

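Width is 20.5 mm, so the bar is held with little side force. I'll firm up the grip, then tilt about the kept end.

```bash
python3 -m handwheel '[[-1,[0,0,0],[0,0,0]],[-1,[0,0,0],[0,0,0]],[-1,[0,0,0],[0,0,0]],[-1,[0,0,-0.0005],[0,0,0]],[-1,[0,0,-0.0012],[0,0.007,0]],[-1,[0,0,-0.0011],[0,0.007,0]],[-1,[0,0,-0.0011],[0,0.007,0]],[-1,[0,0,0],[0,0,0]],[-1,[0,0,0],[0,0,0]],[-1,[0,0,0],[0,0,0]]]' 50
python3 - <<'E'
from h import *
st();print(monitor.sense()["wrist_torque"])
E
```

```text
clock: 6.23
tcp_pos: [611.7, 25.6, 36.5]
tool_rot: [0.759, 0.652, 0.008, -0.007]
ft_force: [0.0, -0.1, -2.1]
grip_width: 19.3
6.2333 tcp [611.6949  25.6481  36.5463] pinch [611.6594  25.2515  55.5422] x [0.1508 0.9883 0.0209] z [ 0.0019  0.0209 -0.9998] F [ 0.0231 -0.0562 -2.1491] w 19.286655375366983
[-0.1357  0.0973 -0.038 ]
```

```bash
python3 -m handwheel '[[-1,[0,0,-0.0011],[0,0.007,0]],[-1,[0,0,-0.0011],[0,0.007,0]],[-1,[0,0,-0.0011],[0,0.007,0]],[-1,[0,0,-0.0011],[0,0.007,0]],[-1,[0,0,-0.0008],[0,0.005,0]],[-1,[0,0,0],[0,0,0]],[-1,[0,0,0],[0,0,0]],[-1,[0,0,0],[0,0,0]],[-1,[0,0,0],[0,0,0]],[-1,[0,0,0],[0,0,0]]]' 50
python3 - <<'E'
from h import *
st();print(monitor.sense()["wrist_torque"])
s=camera("side");crop(s,(265,165,340,245),8,"pics/s4.png");t=camera("top");crop(t,(255,130,395,220),5,"pics/t4.png");np.savez("i4.npz",t=t,s=s)
E
```

```text
clock: 7.07
tcp_pos: [611.8, 25.8, 41.7]
tool_rot: [0.758, 0.652, 0.02, -0.018]
ft_force: [0.5, 0.4, -2.6]
grip_width: 19.2
7.0667 tcp [611.8008  25.8453  41.7315] pinch [611.6679  24.8287  60.7039] x [0.15   0.9872 0.0539] z [ 0.007   0.0535 -0.9985] F [ 0.5378  0.3521 -2.6487] w 19.162660890691114
[-0.1885  0.0721  0.0261]
```

View pics/s4.png

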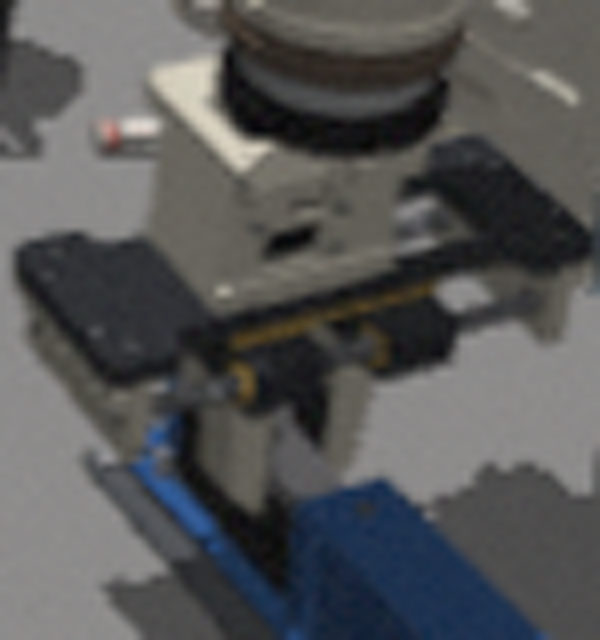

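View pics/t4.png

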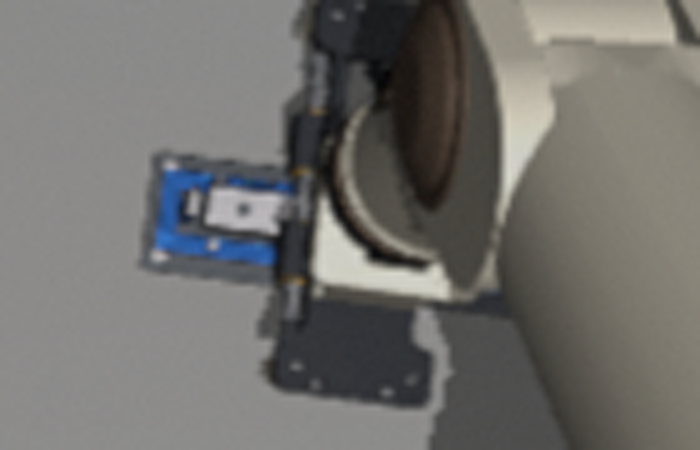

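Only the bar's weight shows (about 2.6 N). From the poses, the free end is up about 12.3 mm and the rise at the roof edge is about 6.9 mm. I'll draw along the bar's own axis, gently at first.

```bash
python3 -m handwheel '[[-1,[0.0007,0,0],[0,0,0]],[-1,[0.0007,0,0],[0,0,0]],[-1,[0.0007,0,0],[0,0,0]],[-1,[0.0007,0,0],[0,0,0]],[-1,[0.0007,0,0],[0,0,0]],[-1,[0.0007,0,0],[0,0,0]],[-1,[0,0,0],[0,0,0]],[-1,[0,0,0],[0,0,0]],[-1,[0,0,0],[0,0,0]],[-1,[0,0,0],[0,0,0]]]' 50
python3 - <<'E'
from h import *
st();print(monitor.sense()["wrist_torque"])
E
```

```text
clock: 8.0
tcp_pos: [612.5, 29.9, 42.0]
tool_rot: [0.758, 0.652, 0.02, -0.018]
ft_force: [-0.4, -0.1, -2.2]
grip_width: 19.2
8.0 tcp [612.4744  29.8788  42.0178] pinch [612.3393  28.861   60.99  ] x [0.1503 0.9872 0.054 ] z [ 0.0071  0.0536 -0.9985] F [-0.4494 -0.1315 -2.194 ] w 19.216827089350478
[-0.101  -0.0037  0.058 ]
```

No resistance after 4 mm. On.

```bash
python3 -m handwheel '[[-1,[0.001,0,0],[0,0,0]],[-1,[0.001,0,0],[0,0,0]],[-1,[0.001,0,0],[0,0,0]],[-1,[0.001,0,0],[0,0,0]],[-1,[0.001,0,0],[0,0,0]],[-1,[0.001,0,0],[0,0,0]],[-1,[0.001,0,0],[0,0,0]],[-1,[0.001,0,0],[0,0,0]],[-1,[0,0,0],[0,0,0]],[-1,[0,0,0],[0,0,0]]]' 50
python3 - <<'E'
from h import *
st();print(monitor.sense()["wrist_torque"])
t=camera("top");crop(t,(255,130,395,220),5,"pics/t5.png")
E
```

```text
clock: 8.83
tcp_pos: [613.7, 37.9, 42.5]
tool_rot: [0.758, 0.652, 0.02, -0.018]
ft_force: [-1.0, -0.7, -1.0]
grip_width: 19.4
8.8333 tcp [613.682   37.8867  42.4657] pinch [613.5465  36.8689  61.4379] x [0.15   0.9872 0.054 ] z [ 0.0071  0.0536 -0.9985] F [-0.9664 -0.7216 -1.0242] w 19.361256575161097
[-0.1009  0.006  -0.0177]
```

View pics/t5.png

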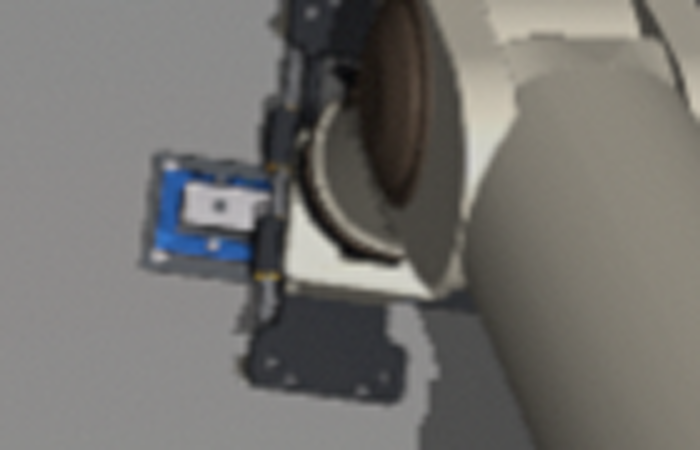

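The bar end now covers the lip crest at about (292,171) in the full frame and the forces are about 1 N, so it's clearing. I'll keep drawing.

```bash
python3 -m handwheel '[[-1,[0.002,0,-0.0003],[0,0.002,0]],[-1,[0.003,0,-0.0002],[0,0.001,0]],[-1,[0.004,0,0],[0,0,0]],[-1,[0.004,0,0],[0,0,0]],[-1,[0.004,0,0],[0,0,0]],[-1,[0.004,0,0],[0,0,0]],[-1,[0.004,0,0],[0,0,0]],[-1,[0.003,0,0],[0,0,0]],[-1,[0,0,0],[0,0,0]],[-1,[0,0,0],[0,0,0]]]' 50
python3 - <<'E'
from h import *
st();print(monitor.sense()["wrist_torque"])
E
```

```text
clock: 9.72
tcp_pos: [617.9, 65.7, 44.5]
tool_rot: [0.758, 0.652, 0.021, -0.019]
ft_force: [-0.5, -0.6, -2.9]
grip_width: 19.4
9.7167 tcp [617.8627  65.7333  44.5476] pinch [617.7195  64.6593  63.5167] x [0.1496 0.9871 0.057 ] z [ 0.0075  0.0565 -0.9984] F [-0.4824 -0.5579 -2.8861] w 19.37057245601166
[-0.0839  0.0535  0.0464]
```

```bash
python3 -m handwheel '[[-1,[0.003,0,0],[0,0,0]],[-1,[0.005,0,0],[0,0,0]],[-1,[0.005,0,0],[0,0,0]],[-1,[0.005,0,0],[0,0,0]],[-1,[0.005,0,0],[0,0,0]],[-1,[0.005,0,0],[0,0,0]],[-1,[0.003,0,0],[0,0,0]],[-1,[0,0,0],[0,0,0]],[-1,[0,0,0],[0,0,0]],[-1,[0,0,0],[0,0,0]]]' 50
python3 - <<'E'
from h import *
st();print(monitor.sense()["wrist_torque"])
s=camera("side");crop(s,(245,145,345,245),6,"pics/s6.png");t=camera("top");crop(t,(235,110,395,220),5,"pics/t6.png")
E
```

```text
clock: 10.55
tcp_pos: [622.5, 95.6, 46.3]
tool_rot: [0.758, 0.651, 0.021, -0.019]
ft_force: [-0.8, -0.1, -1.8]
grip_width: 19.3
10.55 tcp [622.4647  95.6054  46.2696] pinch [622.3235  94.5387  65.2391] x [0.1505 0.987  0.0566] z [ 0.0074  0.0561 -0.9984] F [-0.84   -0.1051 -1.8064] w 19.258223201601304
[-0.1251  0.0619 -0.045 ]
```

View pics/s6.png

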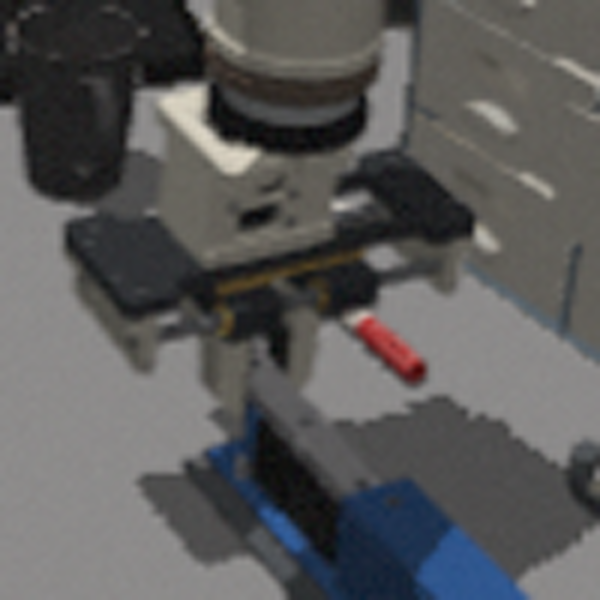

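View pics/t6.png

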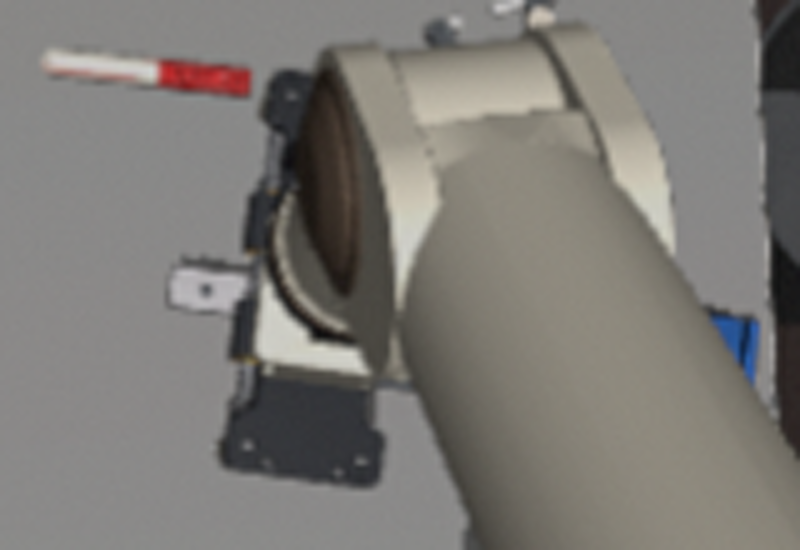

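The bar is about 70 mm out with its kept end still under the roof. I'll draw it the rest of the way.

```bash
python3 -m handwheel '[[-1,[0.005,0,0],[0,0,0]],[-1,[0.008,0,0],[0,0,0]],[-1,[0.008,0,0],[0,0,0]],[-1,[0.008,0,0],[0,0,0]],[-1,[0.008,0,0],[0,0,0]],[-1,[0.008,0,0],[0,0,0]],[-1,[0.008,0,0],[0,0,0]],[-1,[0.008,0,0],[0,0,0]],[-1,[0.004,0,0],[0,0,0]],[-1,[0,0,0],[0,0,0]]]' 50
python3 - <<'E'
from h import *
st();print(monitor.sense()["wrist_torque"])
E
```

```text
clock: 11.48
tcp_pos: [632.3, 162.2, 50.1]
tool_rot: [0.757, 0.652, 0.022, -0.019]
ft_force: [0.3, -1.1, -1.0]
grip_width: 19.6
11.4833 tcp [632.2885 162.2423  50.1261] pinch [632.1421 161.1502  69.0941] x [0.1481 0.9873 0.058 ] z [ 0.0077  0.0575 -0.9983] F [ 0.3244 -1.0612 -0.95  ] w 19.551921465509032
[-0.0426  0.0448 -0.0105]
```

```bash
python3 -m handwheel '[[-1,[0,0,-0.005],[0,0,0]],[-1,[0,0,-0.01],[0,0,0]],[-1,[0,0,-0.012],[0,0,0]],[-1,[0,0,-0.012],[0,-0.01,0]],[-1,[0,0,-0.012],[0,-0.012,0]],[-1,[0,0,-0.012],[0,-0.012,0]],[-1,[0,0,-0.01],[0,-0.012,0]],[-1,[0,0,-0.005],[0,-0.012,0]],[-1,[0,0,0],[0,0,0]],[-1,[0,0,0],[0,0,0]]]' 50
python3 - <<'E'
from h import *
st();print(monitor.sense()["wrist_torque"])
a=np.radians(83.0);SU=np.array([np.cos(a),np.sin(a),0]);SC=np.array([394.2,196,0])
delta(SC+SU*48+[0,0,110],rot(SU),20)
t=camera("top");s=camera("side");np.savez("i7.npz",t=t,s=s);crop(t,(180,110,380,230),4,"pics/t7.png");crop(s,(200,90,340,220),5,"pics/s7.png")
E
```

```text
clock: 12.32
tcp_pos: [632.0, 157.0, 128.4]
tool_rot: [0.758, 0.652, -0.0, 0.0]
ft_force: [0.1, -0.4, -2.0]
grip_width: 19.6
12.3167 tcp [631.9638 157.0013 128.3877] pinch [631.9722 157.0102 147.3877] x [ 0.1499  0.9887 -0.0005] z [-0.0004 -0.0005 -1.    ] F [ 0.0822 -0.3723 -2.0425] w 19.555980737490895
[-0.0054  0.0623 -0.0823]
straight tool shift m [ 0.0509 -0.2423  0.0375] rotvec [-0.0004  0.0005 -0.0283]
per row x 20 : [ 0.0027 -0.0121  0.0019] [np.float64(-1.882408510247938e-05), np.float64(2.6297247322857892e-05), np.float64(-0.001414716546511287)]
```

View pics/t7.png

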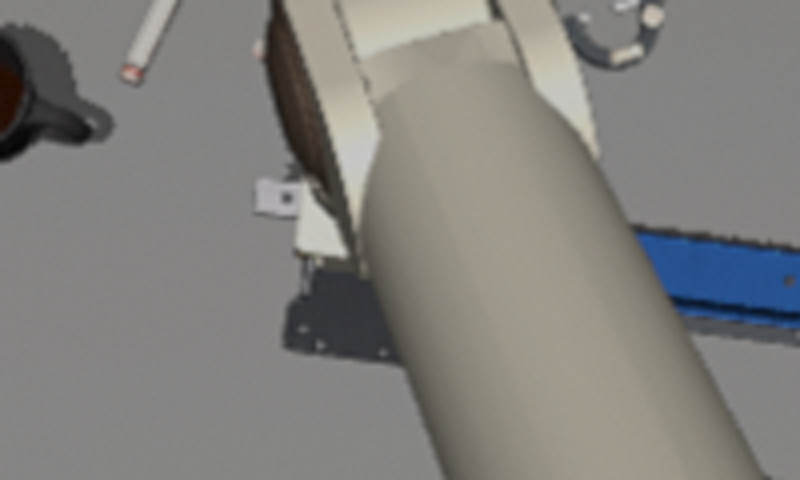

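View pics/s7.png

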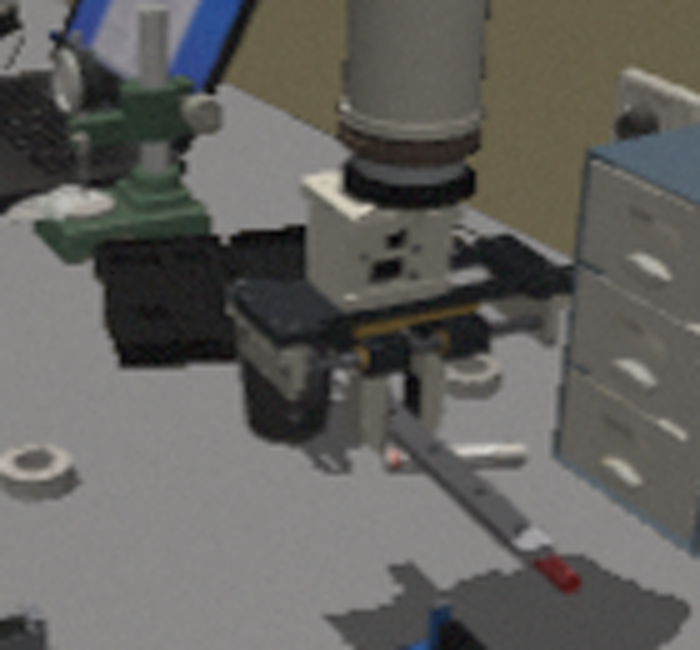

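Run:
```python
from h import *
s=monitor.sense();r=Ro.from_quat(s["tool_rot"]);p=s["tcp_pos"]-r.apply([0,0,19.])
for d in(-158,-158+18,-158+60,-98):
  for y in(-10,10):
    q=pix("side",p+r.apply([d,y,-2.2])); print(d,y,(q-[200,90]+.5)*5)
d=np.load("i7.npz"); crop(d["s"],(270,165,315,210),14,"pics/s8.png")
```

```text
-158 -10 [523.3143 548.1873]
-158 10 [555.3459 539.8456]
-140 -10 [505.348  531.3222]
-140 10 [537.0573 523.239 ]
-98 -10 [465.4136 493.8493]
-98 10 [496.3864 486.3251]
-98 -10 [465.4136 493.8493]
-98 10 [496.3864 486.3251]
```

View pics/s8.png

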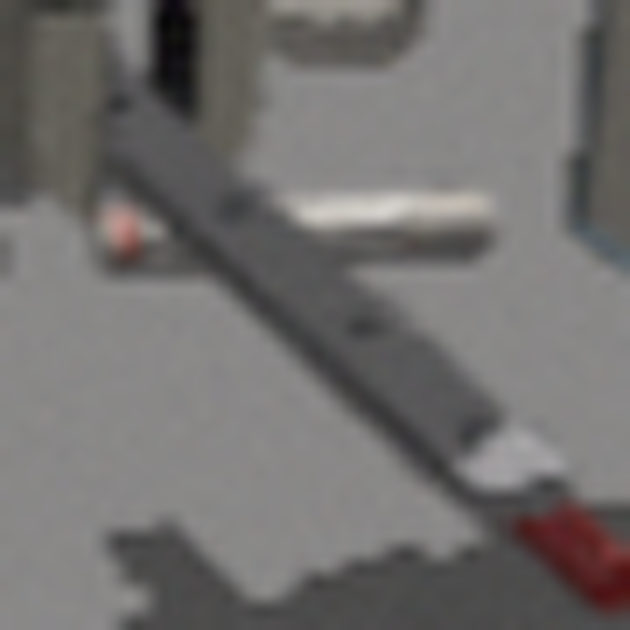

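Run:
```python
from h import *
V=lambda u,v:(180+(u+.5)/12-.5,205+(v+.5)/12-.5)
a,b=onz("side",V(243,133),30),onz("side",V(362,332),30);print(a,b,(a+b)/2,np.linalg.norm(a-b),np.degrees(np.arctan2(*(a-b)[1::-1])))
a=np.radians(83.0);SU=np.array([np.cos(a),np.sin(a),0]);SC=np.array([394.2,196,0])
delta(SC+SU*72+[0,0,110],rot(SU),20)
```

```text
[399.1424 234.9034  30.    ] [387.4792 148.0273  30.    ] [393.3108 191.4654  30.    ] 87.65551973621143 82.35368872263311
straight tool shift m [ 0.0756 -0.2423  0.0366] rotvec [-0.0023  0.0015 -0.0289]
per row x 20 : [ 0.004  -0.0121  0.0018] [np.float64(-0.00011460603131278297), np.float64(7.49345208058178e-05), np.float64(-0.0014453325866985501)]
```

Measured the stand twice: top (394,196) and side (393,191.5). The lateral difference is under 1 mm. A direct placement would put the fingers on a rest and its lugs, since the grasp is 48 mm off-centre. So I'll first lay the bar shifted +24 mm with the fingers beyond the rest, then regrasp it at the middle.

```bash
python3 -m handwheel '[[-1,[0.004,-0.006,0],[0,0,-0.0015]],[-1,[0.004,-0.012,0],[0,0,-0.0015]],[-1,[0.004,-0.014,0.001],[0,0,-0.0015]],[-1,[0.004,-0.014,0.001],[0,0,-0.0015]],[-1,[0.004,-0.014,0.001],[0,0,-0.0015]],[-1,[0.004,-0.014,0.001],[0,0,-0.0015]],[-1,[0.004,-0.014,0.001],[0,0,-0.0015]],[-1,[0.004,-0.014,0.001],[0,0,-0.0015]],[-1,[0.004,-0.014,0.001],[0,0,-0.0015]],[-1,[0.004,-0.014,0.001],[0,0,-0.0015]]]' 50
python3 -m handwheel '[[-1,[0.004,-0.014,0.002],[0,0,-0.0015]],[-1,[0.004,-0.014,0.002],[0,0,-0.0015]],[-1,[0.004,-0.014,0.002],[0,0,-0.0015]],[-1,[0.004,-0.014,0.002],[0,0,-0.0015]],[-1,[0.004,-0.014,0.002],[0,0,-0.0015]],[-1,[0.004,-0.014,0.002],[0,0,-0.0015]],[-1,[0.004,-0.012,0.002],[0,0,-0.0015]],[-1,[0.004,-0.008,0.002],[0,0,-0.0015]],[-1,[0,0,0],[0,0,0]],[-1,[0,0,0],[0,0,0]]]'
python3 - <<'E'
from h import *
st()
a=np.radians(83.0);SU=np.array([np.cos(a),np.sin(a),0]);SC=np.array([393.9,195,0])
delta(SC+SU*72+[0,0,55],rot(SU),5)
s=camera("side");np.savez("i9.npz",s=s);crop(s,(150,150,260,250),7,"pics/s9.png")
E
```

```text
clock: 13.25
tcp_pos: [507.4, 215.1, 119.4]
tool_rot: [0.753, 0.657, -0.001, -0.0]
ft_force: [-0.2, -0.4, -0.6]
grip_width: 19.6
clock: 14.08
tcp_pos: [409.9, 260.6, 104.1]
tool_rot: [0.749, 0.662, -0.001, 0.0]
ft_force: [0.1, -0.5, -2.0]
grip_width: 19.4
14.0833 tcp [409.8532 260.5976 104.1157] pinch [409.869  260.6119 123.1157] x [ 0.1224  0.9925 -0.0009] z [-0.0008 -0.0008 -1.    ] F [ 0.0508 -0.4703 -1.9515] w 19.41454455975145
straight tool shift m [ 0.005  -0.0078  0.0681] rotvec [-0.0007  0.0009 -0.0006]
per row x 5 : [ 0.001  -0.0016  0.0136] [np.float64(-0.0001459142185117655), np.float64(0.0001701365227961637), np.float64(-0.00011451622332339524)]
```

View pics/s9.png

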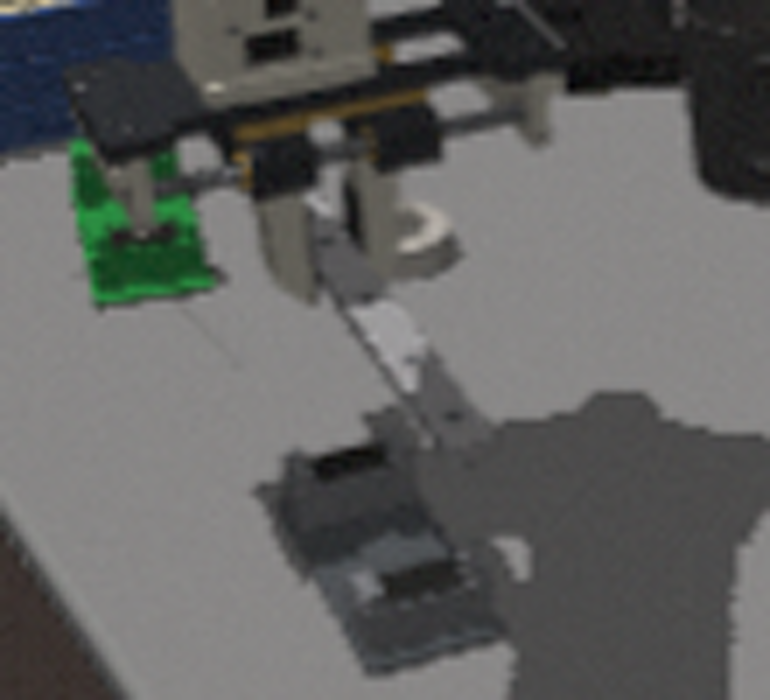

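The bar is above and slightly to the right of the stand and needs -8 mm in tool y. I'll correct that and lower.

```bash
python3 -m handwheel '[[-1,[0.003,-0.004,0],[0,0,0]],[-1,[0.002,-0.004,0],[0,0,0]],[-1,[0,0,0.01],[0,0,0]],[-1,[0,0,0.015],[0,0,0]],[-1,[0,0,0.015],[0,0,0]],[-1,[0,0,0.015],[0,0,0]],[-1,[0,0,0.01],[0,0,0]],[-1,[0,0,0.003],[0,0,0]],[-1,[0,0,0],[0,0,0]],[-1,[0,0,0],[0,0,0]]]' 50
python3 - <<'E'
from h import *
st()
a=np.radians(83.0);SU=np.array([np.cos(a),np.sin(a),0]);SC=np.array([393.9,195,0])
delta(SC+SU*72+[0,0,37.8],rot(SU),5)
s=camera("side");t=camera("top");np.savez("i10.npz",s=s,t=t);crop(s,(160,180,250,260),8,"pics/s10.png");crop(t,(190,210,310,290),6,"pics/t10.png")
E
```

```text
clock: 14.97
tcp_pos: [402.8, 266.1, 36.1]
tool_rot: [0.75, 0.662, -0.001, -0.0]
ft_force: [-0.0, 0.4, -1.0]
grip_width: 19.4
14.9667 tcp [402.767  266.1195  36.1359] pinch [402.7886 266.1353  55.1359] x [ 0.1238  0.9923 -0.001 ] z [-0.0011 -0.0008 -1.    ] F [-0.0279  0.3651 -0.9865] w 19.447432499097363
straight tool shift m [ 0.0003 -0.0001  0.0173] rotvec [-0.001   0.001  -0.0019]
per row x 5 : [ 0.0001 -0.      0.0035] [np.float64(-0.00020529420699522314), np.float64(0.00019334964685497014), np.float64(-0.0003802370144803238)]
```

View pics/s10.png

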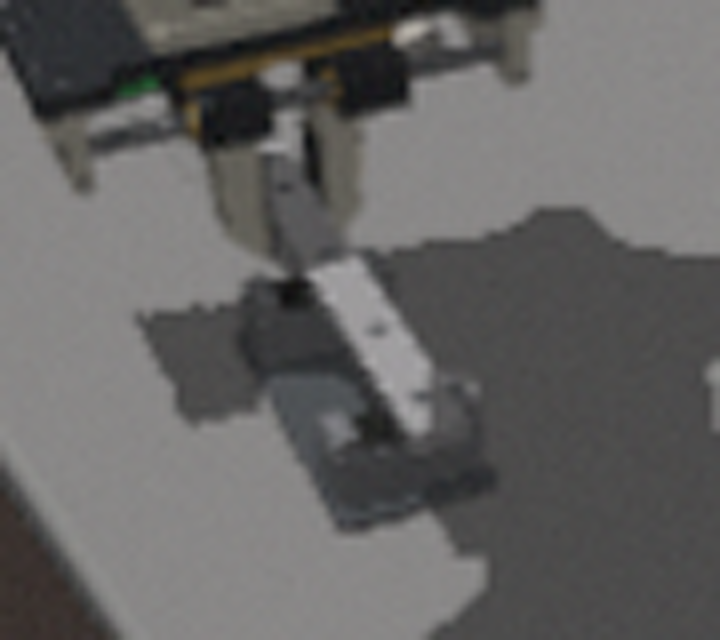

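View pics/t10.png

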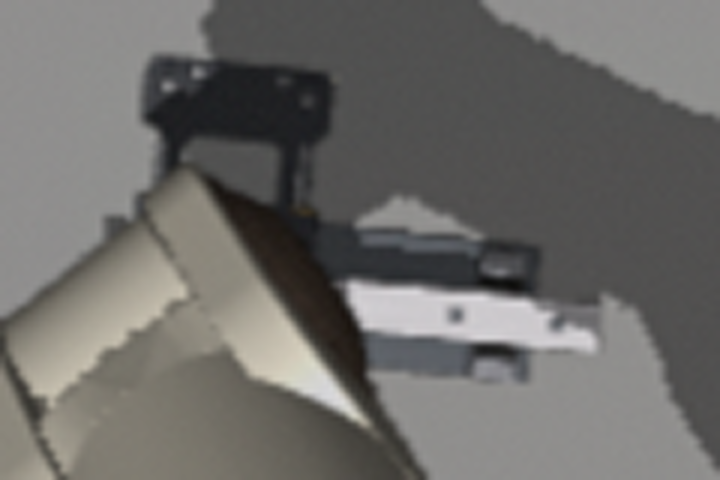

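Run:
```python
from h import *
W=lambda u,v:(190+(u+.5)/6-.5,210+(v+.5)/6-.5)
a=np.radians(83.0);SU=np.array([np.cos(a),np.sin(a),0]);N=np.array([SU[1],-SU[0],0]);SC=np.array([393.9,195,0])
for k,p,z in(("bar350t",W(350,282),57.3),("bar365b",W(365,332),57.3),("bar450t",W(450,288),57.3),("bar450b",W(450,342),57.3),("bar520t",W(520,298),57.3),("bar520b",W(520,348),57.3),("end",W(600,325),57.3),("lugU",W(500,262),36),("lugL",W(500,368),36)):
    q=onz("top",p,z)-SC; print(k,q@SU,q@N)
```

```text
bar350t 21.119026876790834 9.297329544980549
bar365b 12.80861262769997 -10.569333209178046
bar450t -20.723226836271937 11.047669860845192
bar450b -22.879775200465332 -11.084150886103826
bar520t -50.22495479335127 9.902624835328988
bar520b -52.160440373592955 -10.581650496722801
end -84.48502306316436 2.223259550463307
lugU -41.928729678041606 22.67737434163109
lugL -46.15518137795774 -21.651948033728
```

The bar is centred sideways within 1 mm of the stand line and its end is at -84.5 (expected -86). Lowering onto the pads.

```bash
python3 -m handwheel '[[-1,[0,0,0.003],[0,0,0]],[-1,[0,0,0.003],[0,0,0]],[-1,[0,0,0.003],[0,0,0]],[-1,[0,0,0.003],[0,0,0]],[-1,[0,0,0.002],[0,0,0]],[-1,[0,0,0.001],[0,0,0]],[-1,[0,0,0.001],[0,0,0]],[-1,[0,0,0.0005],[0,0,0]],[-1,[0,0,0],[0,0,0]],[-1,[0,0,0],[0,0,0]]]' 50
python3 - <<'E'
from h import *
st();print(monitor.sense()["wrist_torque"])
E
```

```text
clock: 15.9
tcp_pos: [402.6, 266.1, 19.6]
tool_rot: [0.75, 0.662, -0.001, -0.0]
ft_force: [-0.0, 0.3, -1.9]
grip_width: 19.0
15.9 tcp [402.5864 266.0737  19.6392] pinch [402.6074 266.0882  38.6392] x [ 0.1237  0.9923 -0.0009] z [-0.0011 -0.0008 -1.    ] F [-0.0485  0.3485 -1.8564] w 18.99872931522626
[-0.049   0.0567  0.0158]
```

```bash
python3 -m handwheel '[[-1,[0,0,0.0003],[0,0,0]],[-1,[0,0,0.0003],[0,0,0]],[-1,[0,0,0.0003],[0,0,0]],[-1,[0,0,0.0003],[0,0,0]],[-1,[0,0,0],[0,0,0]],[-1,[0,0,0],[0,0,0]],[-1,[0,0,0],[0,0,0]],[-1,[0,0,0],[0,0,0]],[-1,[0,0,0],[0,0,0]],[-1,[0,0,0],[0,0,0]]]' 50
python3 - <<'E'
from h import *
st();print(monitor.sense()["wrist_torque"])
E
```

```text
clock: 16.73
tcp_pos: [402.7, 266.2, 18.6]
tool_rot: [0.75, 0.662, -0.001, -0.0]
ft_force: [-1.1, 0.1, 5.0]
grip_width: 19.2
16.7333 tcp [402.6563 266.1971  18.5787] pinch [402.6736 266.2079  37.5787] x [ 0.1236  0.9923 -0.0007] z [-0.0009 -0.0006 -1.    ] F [-1.1296  0.0614  5.0089] w 19.224499135927314
[-0.1733  0.2483  0.0443]
```

Contact (+5 N up). Release and rise.

```bash
python3 -m handwheel '[[-0.4,[0,0,0],[0,0,0]],[-0.1,[0,0,0],[0,0,0]],[-0.1,[0,0,0],[0,0,0]],[-0.1,[0,0,0],[0,0,0]],[-0.1,[0,0,0],[0,0,0]],[-0.1,[0,0,-0.01],[0,0,0]],[-0.1,[0,0,-0.02],[0,0,0]],[-0.1,[0,0,-0.03],[0,0,0]],[-0.1,[0,0,-0.01],[0,0,0]],[-0.1,[0,0,0],[0,0,0]]]' 5
python3 - <<'E'
from h import *
st()
s=camera("side");t=camera("top");np.savez("i11.npz",s=s,t=t);crop(s,(160,180,250,260),8,"pics/s11.png");crop(t,(190,210,310,290),6,"pics/t11.png")
E
```

```text
clock: 17.57
tcp_pos: [404.8, 267.6, 91.6]
tool_rot: [0.75, 0.662, 0.002, 0.0]
ft_force: [0.1, -0.4, 0.3]
grip_width: 41.6
17.5667 tcp [404.7517 267.599   91.5908] pinch [404.6784 267.5445 110.5906] x [0.1237 0.9923 0.0033] z [ 0.0039  0.0029 -1.    ] F [ 0.051  -0.3858  0.2925] w 41.60814405924332
```

View pics/s11.png

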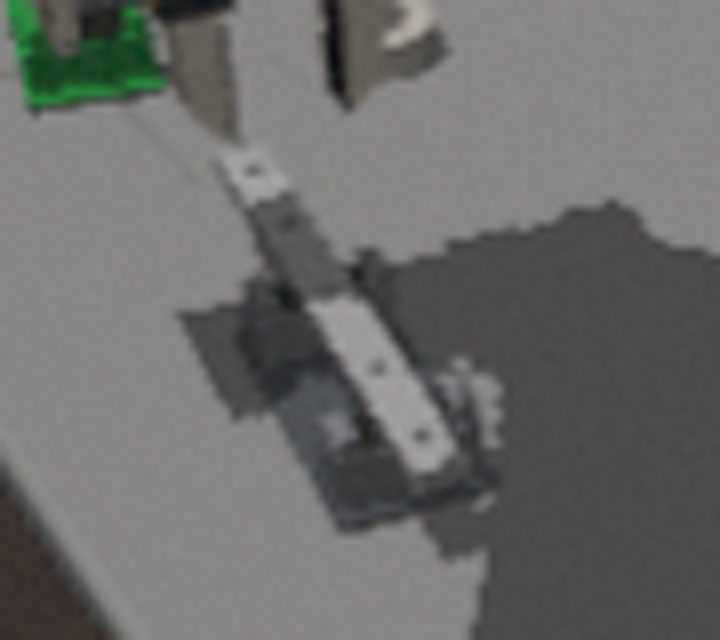

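View pics/t11.png

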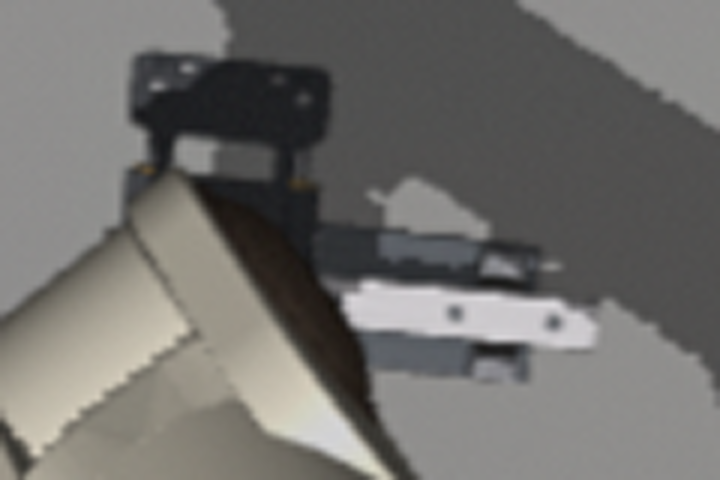

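Run:
```python
from h import *
W=lambda u,v:(190+(u+.5)/6-.5,210+(v+.5)/6-.5)
V=lambda u,v:(160+(u+.5)/8-.5,180+(v+.5)/8-.5)
a=np.radians(83.0);SU=np.array([np.cos(a),np.sin(a),0]);N=np.array([SU[1],-SU[0],0]);SC=np.array([393.9,195,0])
for k,c,p,z in(("topend","top",W(598,328),40),("top d1","top",W(455,313),40),("top d2","top",W(553,323),40),("side far","side",V(242,152),40),("side near","side",V(432,462),40),("sd1","side",V(254,170),40),("sd4","side",V(378,367),40),("sd5","side",V(422,435),40)):
    q=onz(c,p,z)-SC; print(k,q@SU,q@N)
delta(SC+SU*24+[0,0,75],rot(SU),1);delta(SC+SU*24+[0,0,37.8],rot(SU),1)
```

```text
topend -85.63723579264209 -0.4256104991129823
top d1 -24.688793981340172 -0.3338479110679965
top d2 -66.45851343910415 -0.28508551608804616
side far 128.5506924062865 -1.8255146625640277
side near -84.65681593424613 -2.845196640508993
sd1 114.01950171622565 -1.5395663036505243
sd4 -26.91416366745415 -1.1736669127325179
sd5 -69.57570634367246 -0.7174041065630704
straight tool shift m [-0.0478 -0.0001  0.0328] rotvec [-0.0001  0.0001 -0.0019]
per row x 1 : [-0.0478 -0.0002  0.0328] [np.float64(-0.0001032463865436624), np.float64(6.906424146517715e-05), np.float64(-0.0018947332196211225)]
straight tool shift m [-0.0478 -0.0001  0.07  ] rotvec [-0.0001  0.0001 -0.0019]
per row x 1 : [-0.0478 -0.0002  0.07  ] [np.float64(-0.0001032463865436624), np.float64(6.906424146517715e-05), np.float64(-0.0018947332196211225)]
```

The bar lies on both rests at about +23 mm lengthwise and -0.4 mm sideways, aligned within about 1°. I'll regrasp near its middle, between the rests.

```bash
python3 -m handwheel '[[-0.1,[-0.012,0,0],[0,0,-0.001]],[-0.1,[-0.02,0,0],[0,0,-0.001]],[-0.1,[-0.02,0,0],[0,0,0]],[-0.1,[0,0,0.015],[0,0,0]],[-0.1,[0,0,0.015],[0,0,0]],[-0.1,[0,0,0.005],[0,0,0]],[-0.1,[0,0,0],[0,0,0]],[-0.1,[0,0,0],[0,0,0]],[-0.1,[0,0,0],[0,0,0]],[-0.1,[0,0,0],[0,0,0]]]' 5
python3 - <<'E'
from h import *
st()
a=np.radians(83.0);SU=np.array([np.cos(a),np.sin(a),0]);SC=np.array([393.9,195,0])
delta(SC+SU*20+[0,0,38.3],rot(SU),1)
s=camera("side");crop(s,(160,180,250,260),8,"pics/s12.png")
E
```

```text
clock: 18.5
tcp_pos: [396.6, 214.8, 53.9]
tool_rot: [0.749, 0.663, -0.0, -0.0]
ft_force: [0.2, 0.6, 0.5]
grip_width: 41.3
18.5 tcp [396.5708 214.7908  53.8948] pinch [396.5798 214.7977  72.8948] x [ 0.1213  0.9926 -0.0004] z [-0.0005 -0.0004 -1.    ] F [0.1868 0.5661 0.541 ] w 41.3136510744379
straight tool shift m [ 0.     -0.0002  0.0346] rotvec [-0.0004  0.0004  0.0005]
per row x 1 : [ 0.     -0.0002  0.0346] [np.float64(-0.0004274239278727801), np.float64(0.0004202053485645596), np.float64(0.0005322379275368712)]
```

View pics/s12.png

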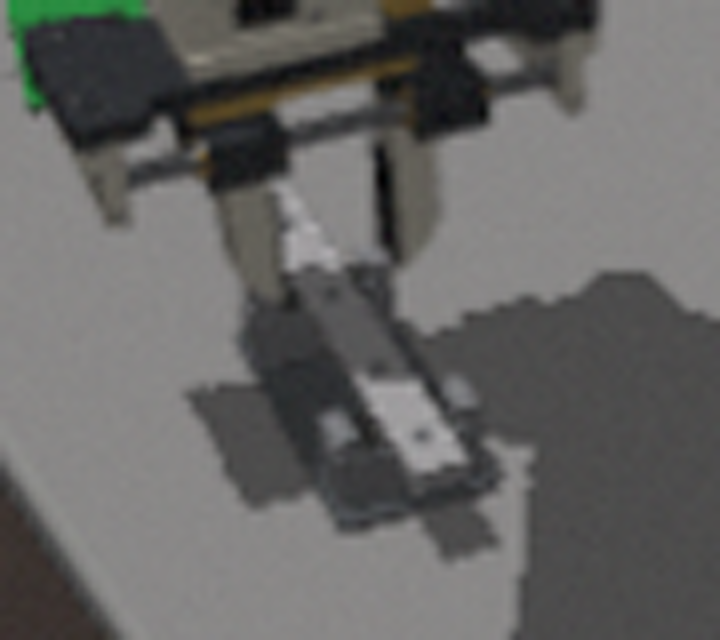

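```bash
python3 -m handwheel '[[-0.1,[-0.004,0,0.004],[0,0,0]],[-0.1,[0,0,0.006],[0,0,0]],[-0.1,[0,0,0.006],[0,0,0]],[-0.1,[0,0,0.006],[0,0,0]],[-0.1,[0,0,0.006],[0,0,0]],[-0.1,[0,0,0.004],[0,0,0]],[-0.1,[0,0,0.002],[0,0,0]],[-0.1,[0,0,0],[0,0,0]],[-0.1,[0,0,0],[0,0,0]],[-0.1,[0,0,0],[0,0,0]]]' 5
python3 -c "
from h import *
st()"
```

```text
clock: 19.38
tcp_pos: [395.8, 210.6, 19.6]
tool_rot: [0.749, 0.663, -0.001, -0.0]
ft_force: [0.4, 0.5, -0.1]
grip_width: 41.4
19.3833 tcp [395.8268 210.5873  19.5669] pinch [395.845  210.5997  38.5668] x [ 0.1216  0.9926 -0.0008] z [-0.001  -0.0006 -1.    ] F [ 0.4118  0.5356 -0.102 ] w 41.38309357975713
```

```bash
python3 -m handwheel '[[-0.4,[0,0,0],[0,0,0]],[-0.5,[0,0,0],[0,0,0]],[-1,[0,0,0],[0,0,0]],[-1,[0,0,0],[0,0,0]],[-1,[0,0,0],[0,0,0]],[-1,[0,0,0],[0,0,0]],[-1,[0,0,0],[0,0,0]],[-1,[0,0,0],[0,0,0]],[-1,[0,0,0],[0,0,0]],[-1,[0,0,0],[0,0,0]]]' 5
python3 -c "
from h import *
st()"
python3 -m handwheel '[[-1,[0,0,0],[0,0,0]],[-1,[0,0,0],[0,0,0]],[-1,[0,0,0],[0,0,0]],[-1,[0,0,-0.002],[0,0,0]],[-1,[0,0,-0.002],[0,0,0]],[-1,[-0.004,0,0],[0,0,0]],[-1,[-0.006,0,0],[0,0,0]],[-1,[-0.006,0,0],[0,0,0]],[-1,[-0.006,0,0],[0,0,0]],[-1,[-0.002,0,0],[0,0,0]]]' 35
python3 -c "
from h import *
st()"
```

```text
clock: 20.22
tcp_pos: [395.9, 210.6, 19.6]
tool_rot: [0.749, 0.663, -0.001, -0.0]
ft_force: [-0.3, -0.4, 3.2]
grip_width: 19.9
20.2167 tcp [395.8619 210.5647  19.6219] pinch [395.8778 210.577   38.6219] x [ 0.1216  0.9926 -0.0007] z [-0.0008 -0.0006 -1.    ] F [-0.3235 -0.4431  3.1564] w 19.890563882711596
clock: 21.05
tcp_pos: [392.2, 184.8, 23.2]
tool_rot: [0.749, 0.662, -0.001, -0.0]
ft_force: [-0.7, -0.1, -1.1]
grip_width: 19.5
21.05 tcp [392.2177 184.8122  23.2399] pinch [392.2596 184.8485  42.2398] x [ 0.1232  0.9924 -0.0022] z [-0.0022 -0.0019 -1.    ] F [-0.7241 -0.1017 -1.0974] w 19.524129125081217
```

Shifted. Lower and release.

```bash
python3 -m handwheel '[[-1,[0,0,0],[0,0,0]],[-1,[0,0,0],[0,0,0]],[-1,[0,0,0.001],[0,0,0]],[-1,[0,0,0.001],[0,0,0]],[-1,[0,0,0.001],[0,0,0]],[-1,[0,0,0.0005],[0,0,0]],[-1,[0,0,0.0005],[0,0,0]],[-1,[0,0,0],[0,0,0]],[-1,[0,0,0],[0,0,0]],[-1,[0,0,0],[0,0,0]]]' 35
python3 - <<'E'
from h import *
st()
E
```

```text
clock: 21.88
tcp_pos: [392.7, 186.8, 19.6]
tool_rot: [0.749, 0.663, -0.001, -0.0]
ft_force: [-1.7, -0.1, 3.8]
grip_width: 20.2
21.8833 tcp [392.7044 186.8377  19.6294] pinch [392.7265 186.8501  38.6294] x [ 0.1215  0.9926 -0.0008] z [-0.0012 -0.0007 -1.    ] F [-1.6993 -0.125   3.794 ] w 20.16361083709105
```

```bash
python3 -m handwheel '[[-0.4,[0,0,0],[0,0,0]],[-0.1,[0,0,0],[0,0,0]],[-0.1,[0,0,0],[0,0,0]],[-0.1,[0,0,0],[0,0,0]],[-0.1,[0,0,0],[0,0,0]],[-0.1,[0,0,-0.01],[0,0,0]],[-0.1,[0,0,-0.03],[0,0,0]],[-0.1,[0,0,-0.04],[0,0,0]],[-0.1,[0,0,-0.04],[0,0,0]],[-0.1,[0,0,-0.03],[0,0,0]]]' 5
python3 -m handwheel '[[0,[0.03,0,0],[0,0,0]],[0,[0.04,0,0],[0,0,0]],[0,[0.04,0,0],[0,0,0]],[0,[0.04,0,0],[0,0,0]],[0,[0.04,0,0],[0,0,0]],[0,[0.04,0,0],[0,0,0]],[0,[0.03,0,0],[0,0,0]],[0,[0,0,0],[0,0,0]],[0,[0,0,0],[0,0,0]],[0,[0,0,0],[0,0,0]]]'
python3 - <<'E'
from h import *
st()
s=camera("side");t=camera("top");np.savez("i13.npz",s=s,t=t);crop(s,(160,180,250,260),8,"pics/s13.png");crop(t,(190,210,310,290),6,"pics/t13.png")
cv2.imwrite("pics/T13.png",t[:,:,::-1])
E
```

```text
clock: 22.72
tcp_pos: [393.4, 187.0, 173.0]
tool_rot: [0.749, 0.663, 0.001, 0.0]
ft_force: [1.8, 0.9, 0.3]
grip_width: 41.4
clock: 23.55
tcp_pos: [424.5, 443.6, 169.2]
tool_rot: [0.749, 0.663, -0.001, 0.0]
ft_force: [-0.1, -0.6, -0.3]
grip_width: 45.7
23.55 tcp [424.4982 443.5795 169.1976] pinch [424.5268 443.6254 188.1975] x [ 0.122   0.9925 -0.0026] z [-0.0015 -0.0024 -1.    ] F [-0.1327 -0.5511 -0.2751] w 45.7051219968105
```

View pics/s13.png

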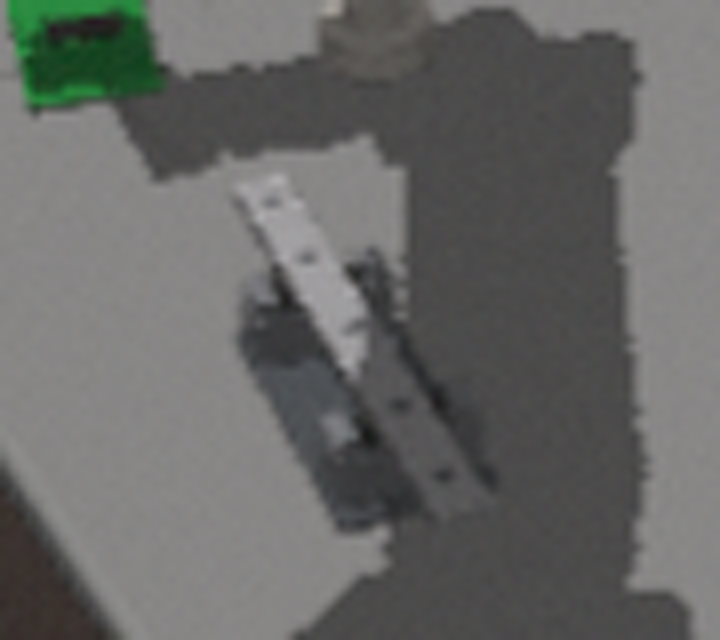

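View pics/t13.png

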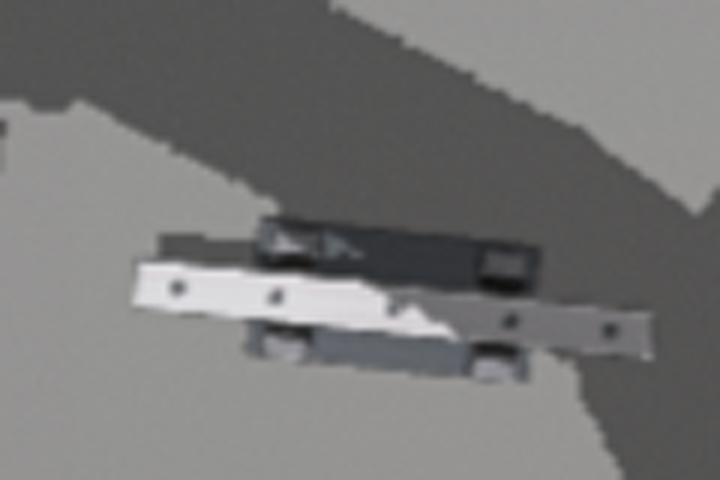

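View pics/T13.png

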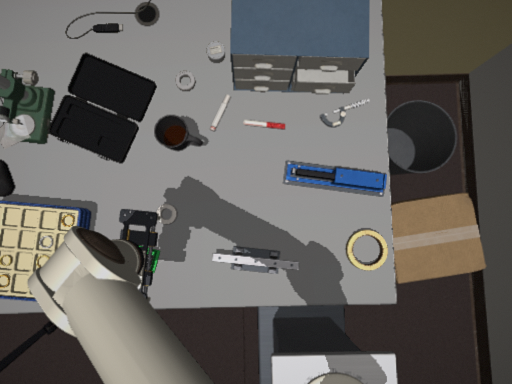

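Run:
```python
from h import *
W=lambda u,v:(190+(u+.5)/6-.5,210+(v+.5)/6-.5)
lug=[onz("top",W(*p),36) for p in((292,243),(503,266),(495,363),(287,344))]
c=sum(lug)/4; d=lug[0]+lug[3]-lug[1]-lug[2];d/=np.linalg.norm(d);n=np.array([d[1],-d[0],0])
e=[onz("top",W(*p),40) for p in((135,284),(653,335))];b=e[0]-e[1]
m=(e[0]+e[1])/2-c; print("len",np.linalg.norm(b),"mid along/across",m@d,m@n,"ang",np.degrees(np.arctan2(b[1],b[0])-np.arctan2(d[1],d[0])))
md=onz("top",W(396,308),40)-c;print("mid dot",md@d,md@n)
V=lambda u,v:(160+(u+.5)/8-.5,180+(v+.5)/8-.5)
q=[two(W(*a),V(*k))for a,k in(((178,288),(272,202)),((277,296),(307,257)),((512,321),(402,404)),((611,331),(444,474)))]
for x in q:print("dot xyz",x[0],x[1])
a=np.load("i0.npz")["t"].astype(int);z=np.load("i13.npz")["t"].astype(int)
for k,(x0,y0,x1,y1) in dict(tape=(343,225,392,275),marker=(240,115,290,135),mug=(150,110,212,155),ring=(154,202,180,226)).items():
    print(k,np.abs(a-z)[y0:y1,x0:x1].max(2).mean().round(1),(np.abs(a-z)[y0:y1,x0:x1].max(2)>40).mean().round(3))
```

```text
len 220.81644078872517 mid along/across 0.06862357263514636 -1.9819248648407568 ang 0.1029616351611053
mid dot -0.812191248764028 -1.3469832705416964
dot xyz [403.7482 287.9003  37.3693] 0.7969002396396859
dot xyz [399.078  246.0271  37.9346] 0.13823135224405983
dot xyz [386.9848 146.2055  39.1284] 0.7828554805517369
dot xyz [381.6255 104.4776  39.1305] 0.06277607186044752
tape 6.3 0.0
marker 6.4 0.0
mug 4.7 0.0
ring 55.6 0.697
```

Run:
```python
from rig import manip,monitor
print(monitor.sense()["clock"],manip.hand_in())
```

```text
the job is handed in; nothing more can be done
23.65 None
```

The bar is out of its holder and lying released on both rests of the grey stand. I handed the job in at 23.65 s, and no verdict was reported.

- **Removal:** I gripped the bar 48 mm towards its free end, raised that end about 12 mm and drew it out along its own axis. The wrist force stayed around 1–3 N throughout, so it did not press on the lip or roof.
- **Placing:** I laid it first about 24 mm off-centre so the fingers stayed clear of the lugs. Then I regripped it near the middle, moved it to centre, let go and backed away.
- **Final top view:**
  - The bar measures 220.8 mm against 220 mm.
  - Its middle is 0.1 mm off the stand's middle lengthwise and about 2 mm sideways.
  - It lies 0.1° from the line through the rests.
- **Flatness:** Heights from the two views were 37.4–39.1 mm against an expected 40 mm. That is a slope of about 0.01 rad, within measuring error.
- **Bystanders:** The tape roll, marker and mug show no change. The ring failed the image comparison because the arm's shadow now falls on it. By eye it is still at the same pixel, about (167,214).
- **Disagreement:** The side camera placed the stand about 4 mm off the top camera's value lengthwise, which is well inside the 20 mm allowed.

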